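Hold a hard drive in its cage for screwing

TASK

Take the bare hard drive with the exposed circuit board out of the slotted rack and lower it on edge, without forcing it, through the narrow window of the drive cage in the open computer, board side towards the two upright screw ears. Finish while still holding it there, upright and still, with its two upper screw holes level with the middle of the slots in the ears so that a colleague can put the screws in; nothing underneath carries it, so do not let go. Leave everything else on the bench where it is.

Things in the scene. Friction and masses are not known exactly. Their poses are not given: they have to be found in the camera images.
- drive: Bare laptop-size hard drive, 100 x 70 x 15 mm, 0.15 to 0.23 kg: aluminium case, green circuit board on one big face. It stands on a long edge in one rack station. Origin: middle of its underside. x = thickness (+x is the board face with the screw holes, at +7.5), y = length (-50 to 50), z up (0 to 70). Grip it across the 15 mm, within 15 mm of mid-length and on the top 25 mm: this clears the cage.
- drive_top (a point): Middle of the drive's upper long edge, 70 mm above its origin
- drive_hole_a (a point): Upper screw hole of the drive on the board face, at (7.5, -36, 66) mm in the drive's frame
- drive_hole_b (a point): Other upper screw hole on the board face, at (7.5, +40.6, 66) mm in the drive's frame
- rack: Black plastic slotted rack, 175 x 125 mm, fixed. Origin: centre of its underside, on the table. Three stations at its x = -65, 0, 65 mm, each a groove along y, 18 mm wide, floor 6 mm and rib tops 20 mm above the table. Things stand in it with axes parallel to the rack's; which is where changes. 50 mm of air between neighbours: open the fingers only part way to reach in.
- chassis: Open steel computer base without its cover, 300 x 350 mm, fixed. Origin: centre of its underside, on the table; walls 70 mm high, floor 3 mm thick; all that is inside, except the cage, stays below 71 mm.
- cage: Sheet-metal drive cage fixed in the base, axes parallel to it. Origin: under the window's middle, at table height. Deck 60 x 128 mm, top at z = 55, with a window 17 (x) by 102 (y) mm, collar 15 mm deep below it, flared lips up to z = 60 on its -x side and both ends. Two ears 14 mm wide, 2 thick, stand on the +x edge, inner face at x = 8.5, to z = 101, flared out to 108. Below: open to the floor.
- window (a point): Centre of the cage's window, at deck-top height: (0, 0, 55) mm in the cage's frame
- ear_slot_a (a point): Centre of the upright slot (4.5 mm wide, 12 mm tall) in one ear, on its inner face: (8.5, -36, 91) mm in the cage's frame. Drive hole a belongs here.
- ear_slot_b (a point): Centre of the same slot in the other ear: (8.5, +40.6, 91) mm in the cage's frame. Drive hole b belongs here.
- enclosure: Bystander: black plastic external-disk case with rounded edges, 120 x 78 x 15 mm, standing in another rack station. Origin: centre of underside
- heatsink: Bystander: dark finned heat sink, 90 x 55 x 15 mm, standing in another rack station. Origin: centre of underside
- adapter: Bystander: black power brick, 110 x 50 x 31 mm. Origin: centre of underside
- fan: Bystander: square black case fan, 80 x 80 x 25 mm. Origin: centre of underside
- screw_dish: Bystander: small round steel dish, 90 mm across, 22 mm high. Origin: centre of underside
- screwdriver: Bystander: screwdriver with black handle, lying on the table
- magnifier: Bystander: round magnifying glass with wooden handle, 94 mm across, lying on the table. Origin: centre of the lens, underside
Things that resemble listed ones, but are neither listed nor needed, are in the scene too. Leave any orange look-alike of the drive alone.

How it is judged:
On the way:
1. the drive is lifted clear of the rack by the gripper (height (world z) of drive above 0.04 m and contact force between the fingers and drive above 1.5 N), for 0.1 s.
At the end, for the whole second after the job is handed in: Drive gripped (over 1.5 N), at rest, upright within 0.05 rad, through the window (underside within 3.5 mm sideways of its centre), both upper screw holes within 4 mm in height and 3.5 mm sideways of the ear slots' centres, under 12 N against the cage (z of drive_hole_a in the frame of cage between 0.087 and 0.095 m and horizontal distance between drive_hole_a and ear_slot_a below 0.0035 m and z of drive_hole_b in the frame of cage between 0.087 and 0.095 m and horizontal distance between drive_hole_b and ear_slot_b below 0.0035 m and horizontal distance between drive and window below 0.0035 m and angle between drive's own z axis and vertical below 0.05 rad and contact force between the fingers and drive above 1.5 N and contact force between drive and chassis below 12 N and linear speed of drive below 0.01 m/s); the arm keeps its last pose, push and grip.
It fails at once if the drive is forced or dropped against the cage or the base (over 40 N) (contact force between drive and chassis above 40 N).
It fails at once if another thing on the bench is pushed away (over 25 mm) (distance of any of enclosure, heatsink, adapter, fan, screw_dish, screwdriver, magnifier from where it was at the start of the episode above 0.025 m).
It also fails if it takes over 45 s, if anything falls off the work surface, if the arm or the gripper's body presses on something with over 40 N, if the wrist force passes 120 N, or if a joint passes its speed limit or range.

ROBOT

A 6-joint arm with a two-finger parallel gripper is mounted at the origin on the work surface. World frame = base frame: x ahead of the robot, y to its left, z up, the work surface at z = 0. Lengths are in m, angles in rad, forces in N, time in s.
With the tool pointing down it reaches from about 0.3 to 0.825 m from the base axis. Payload 5.4 kg.
Tool frame: the origin (TCP) lies at the very end of the fingers, on their centre line; the grasp point (between the pads) lies 19 mm behind it; z points along the fingers, y is the direction in which the jaws open and shut (so a half turn about z gives the same grasp; the last joint's range is limited). The gripper opens to 92 mm and grips with 3 to 60 N. Pads are 20 mm wide; open, the fingers measure 128 mm over their backs; the gripper's body (75 mm by 189 mm) begins 69 mm behind the grasp point.
Start: joints at [-1.552, 0.158, 1.597, -0, 1.386, -0.21], TCP at [0.13, -0.56, 0.215] pointing down, gripper open.
Joint ranges: [-2.91, 2.91], [-0.94, 2.29], [0.18, 2.7], [-1.29, 4.43], [0.17, 2.64], [-3, 3]. Speed limits (rad/s): [2.57, 2.57, 3.14, 3.14, 3.14, 3.14].

INTERFACE

Orientations are given as a 3x3 rotation matrix whose columns are the frame's x, y, z axes.
In Python, from workcell import r gives the robot as it stands.
- The arm moves only by the shell command python3 -m crank 'ROWS'. ROWS is JSON, one flat list of numbers, 7 for each row, row after row: the turn, a rotation vector about the tool's x, y, z in degrees, then the shift along the tool's x, y, z in cm, then the finger opening in cm, from 0 to 9.19. A call has exactly 5 rows; each row is the pose to reach, as a shift and turn from the pose measured when the call began, along the tool's axes at that moment; what a row does not reach only later rows make up. A row lasts 1/12 s, in which the tool goes at most 41.7 mm and 7.16 degrees, less where a joint would pass 70% of its speed; a pose out of reach is approached as far as the arm can. A call with a gripper value outside its range is refused whole. The fingers move at their own pace and stop on an object; the grip force is fixed at half the most. Time passes only in rows, so rows that repeat a pose let the fingers close, or fill a call up. It gives the time, the measured TCP pose, the force and the opening at its end, in the units of the state.
- r.read_state(): the state, without advancing time (a new reading comes with each control period).
- r.grab_frame(name): name is "scene" or "top" or "wrist"; returns a dict with "color" (384x512x3 uint8, red, green, blue), "z_map" (384x512 float32, m along the optical axis (not along the pixel's ray), 0 where there is no reading), "camera_matrix" (3x3 intrinsics, pixels), "extrinsics" (4x4, takes a point from world to camera coordinates); the wrist camera has in their place "T_tool_cam" (4x4, takes a point from camera to tool coordinates, whose origin is the TCP and whose axes are the flange's). Camera axes: x right, y down, z forward; pixel columns grow to the right and rows downward; lengths in m; the calibration is good to about 2 mm. A picture is of the moment at which its call begins: read the wrist's pose just before it.
- r.hand_in(): hands the job in, once; it reports no verdict.
The state is a dict: "time_s": time; "q": joint angles; "joint_velocities": joint speeds; "tau": joint torques, N m; "position": TCP position; "eef_rot": TCP orientation; "wrist_force": force on the tool from outside, world axes, zero at the start; "ft_torque": the same for the moment, N m; "opening": opening from 0.0 (shut) to 1.0 (fully open).
Only numpy, scipy, OpenCV 4.12 (cv2) and the standard library are available. Lean on these libraries where they do the work, as an engineer would, in place of code of your own. Each camera call takes 0.05 s, during which the arm holds its last target.

## Working session

There is one attempt and no reset: what is moved stays moved. The work goes in short steps, Python scripts to look and compute and a shell command to move; the robot and the scene stay as the last step left them, time stands still between calls to the robot, and variables do not carry over. Pictures are saved under pics/ and viewed, and the job is handed in when it is done.

```bash
ls; mkdir -p pics; cat > h.py <<'E'
import numpy as np, cv2
from workcell import r
def grab(n,save=None):
    s=r.read_state(); f=r.grab_frame(n); f['state']=s
    if save:
        cv2.imwrite('pics/'+save+'.png',f['color'][:,:,::-1])
        np.savez('pics/'+save+'.npz',**{k:v for k,v in f.items() if k!='state'},pos=s['position'],rot=s['eef_rot'])
    return f
def camT(f):  # camera->world
    if 'extrinsics' in f: return np.linalg.inv(f['extrinsics'])
    T=np.eye(4);T[:3,:3]=np.array(f['rot']);T[:3,3]=f['pos'];return T@f['T_tool_cam']
def cloud(f):
    z=f['z_map'];K=f['camera_matrix'];v,u=np.indices(z.shape)
    P=np.stack([(u-K[0,2])/K[0,0]*z,(v-K[1,2])/K[1,1]*z,z,np.ones_like(z)],-1)
    W=P@camT(f).T; W=W[...,:3]; W[z<=0]=np.nan; return W
def load(n): return dict(np.load('pics/'+n+'.npz'))
def ray(f,u,v,h):
    K=f['camera_matrix'];T=camT(f);d=T[:3,:3]@np.array([(u-K[0,2])/K[0,0],(v-K[1,2])/K[1,1],1]);o=T[:3,3]
    return o+d*(h-o[2])/d[2]
E
python3 - <<'E'
from h import *
for n in('scene','top','wrist'):grab(n,n+'0')
print(r.read_state())
f=load('top0');print(f['camera_matrix'],f['extrinsics'])
E
```

```text
pics
{'time_s': 0.15, 'q': array([-1.55212742e+00,  1.58889452e-01,  1.59791993e+00, -1.94515397e-05,
        1.38622163e+00, -2.10113245e-01]), 'joint_velocities': array([-0.0001853 , -0.00100286, -0.00398583,  0.00049354,  0.00107252,
       -0.00037346]), 'tau': array([ 1.09225290e-03, -3.85914445e+01, -3.22434998e+01,  7.03218137e-02,
        3.51497380e-02, -7.99415079e-05]), 'position': array([ 0.1303618 , -0.55953175,  0.21386498]), 'eef_rot': array([[ 9.73942509e-01,  2.26795033e-01, -4.59687169e-05],
       [ 2.26794863e-01, -9.73941488e-01,  1.43774487e-03],
       [ 2.81302555e-04, -1.41070631e-03, -9.99998965e-01]]), 'wrist_force': array([-0.02509993, -0.37747224, -0.60943992]), 'ft_torque': array([ 0.01792973, -0.00497822, -0.02775399]), 'opening': 1.0032164639909869}
[[367.63299982   0.         251.20140988]
 [  0.         367.63299982 195.35941958]
 [  0.           0.           1.        ]] [[ 0.01542049 -0.99986235 -0.00612211 -0.00269889]
 [-0.98708518 -0.01424645 -0.15956152  0.53958336]
 [ 0.15945234  0.00850356 -0.987169    1.1125979 ]
 [ 0.          0.          0.          1.        ]]
```

View pics/top0.png

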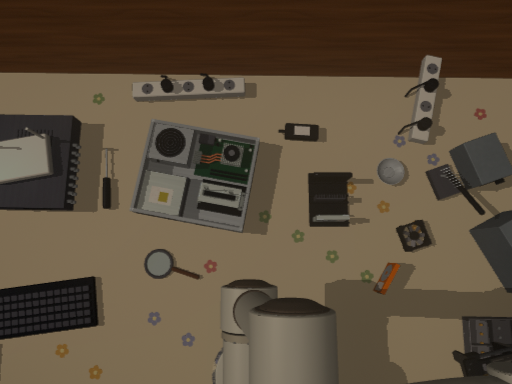

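View pics/scene0.png

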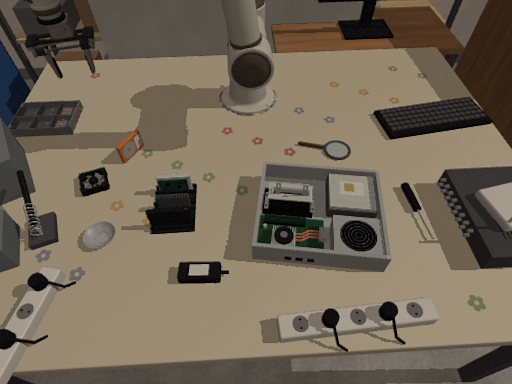

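View pics/wrist0.png

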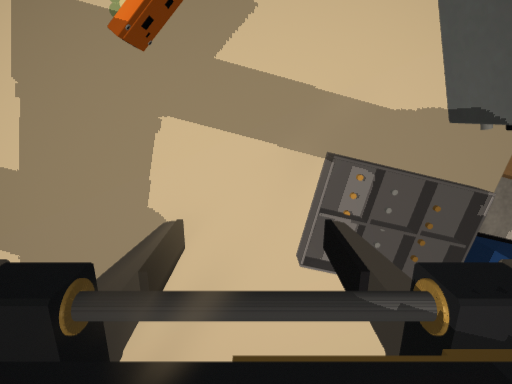

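```bash
python3 - <<'E'
from h import *
a=load('top0')['color'][:,:,::-1];b=load('scene0')['color'][:,:,::-1]
def c(i,x0,y0,w,h): return cv2.resize(i[y0:y0+h,x0:x0+w],(400,300),interpolation=cv2.INTER_CUBIC)
o=np.vstack([np.hstack([c(a,180,160,80,60),c(a,295,165,80,60)]),np.hstack([c(b,245,170,96,72),c(b,130,165,96,72)])])
cv2.imwrite('pics/zoom0.png',o)
for n in('top0','scene0'):
    W=cloud(load(n))
    pts={'top0':[(222,190),(222,208),(220,185),(331,218),(331,200),(329,178),(158,130)],'scene0':[(290,190),(290,208),(174,184),(172,200),(265,250)]}[n]
    for u,v in pts: print(n,u,v,W[v,u].round(3))
E
```

```text
top0 222 190 [0.553 0.096 0.057]
top0 222 208 [nan nan nan]
top0 220 185 [0.579 0.108 0.003]
top0 331 218 [ 0.469 -0.238  0.073]
top0 331 200 [ 0.53  -0.247  0.035]
top0 329 178 [ 0.595 -0.236  0.062]
top0 158 130 [0.743 0.305 0.064]
scene0 290 190 [0.53  0.107 0.051]
scene0 290 208 [0.561 0.107 0.003]
scene0 174 184 [ 0.481 -0.241  0.046]
scene0 172 200 [ 0.54  -0.242  0.043]
scene0 265 250 [0.726 0.018 0.053]
```

View pics/zoom0.png

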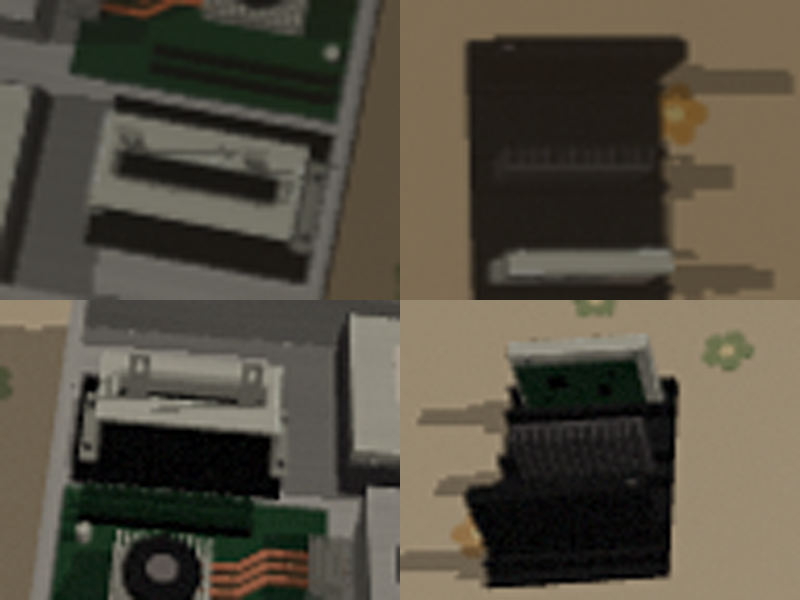

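```bash
cat >> h.py <<'E'
def plan(pos,yaw_y=None,R=None):
    """rows for target: rotvec(deg tool), shift (cm tool)"""
    from scipy.spatial.transform import Rotation as Ro
    s=r.read_state();R0=np.array(s['eef_rot'])
    if yaw_y is not None:
        c,sn=np.cos(yaw_y),np.sin(yaw_y); y=np.array([c,sn,0]);z=np.array([0,0,-1.]);x=np.cross(y,z);R=np.stack([x,y,z],1)
    if R is None: R=R0
    print('turn',np.degrees(Ro.from_matrix(R0.T@R).as_rotvec()).round(2),'shift cm',(R0.T@(np.array(pos)-s['position'])*100).round(2), 't',s['time_s'],'pos',s['position'].round(4),'open',s['opening'])
E
python3 - <<'E'
from h import *
f=load('wrist0');print(f['T_tool_cam'].round(4),f['camera_matrix'].round(1))
plan([0.40,-0.22,0.27],0.0)
for n in('top0','scene0'):
    f=load(n);W=cloud(f)
    # drive top
    m=(W[...,2]>.060)&(W[...,2]<.085)&(abs(W[...,0]-.47)<.03)&(abs(W[...,1]+.24)<.09)
    p=W[m];print(n,m.sum(),p.min(0).round(4),p.max(0).round(4),p.mean(0).round(4))
    # tall cage stuff
    m=(W[...,2]>.080)&(W[...,2]<.12)&(abs(W[...,0]-.56)<.08)&(abs(W[...,1]-.1)<.1)
    print(W[m].round(3)[::max(1,m.sum()//15)])
E
```

```text
[[-6.000e-04 -9.644e-01 -2.643e-01  7.440e-02]
 [ 1.000e+00  0.000e+00 -2.300e-03  0.000e+00]
 [ 2.200e-03 -2.643e-01  9.644e-01 -1.709e-01]
 [ 0.000e+00  0.000e+00  0.000e+00  1.000e+00]] [[279.9   0.  253.6]
 [  0.  279.9 192.7]
 [  0.    0.    1. ]]
turn [-6.000e-02 -7.000e-02 -7.689e+01] shift cm [ 33.96 -26.96  -5.57] t 0.15 pos [ 0.1304 -0.5595  0.2139] open 1.0032164639909869
top0 175 [ 0.4634 -0.2918  0.0602] [ 0.4786 -0.192   0.0806] [ 0.4712 -0.2409  0.0756]
[[0.558 0.149 0.108]
 [0.558 0.143 0.108]
 [0.556 0.146 0.105]
 [0.556 0.14  0.105]
 [0.554 0.147 0.097]
 [0.554 0.141 0.1  ]
 [0.554 0.146 0.081]
 [0.553 0.139 0.088]
 [0.544 0.071 0.11 ]
 [0.545 0.065 0.107]
 [0.542 0.071 0.103]
 [0.542 0.065 0.103]
 [0.542 0.073 0.084]
 [0.542 0.066 0.085]
 [0.539 0.063 0.085]]
scene0 238 [ 0.4639 -0.2899  0.06  ] [ 0.4833 -0.1915  0.0796] [ 0.4759 -0.2408  0.0719]
[[0.543 0.062 0.106]
 [0.544 0.07  0.107]
 [0.542 0.068 0.1  ]
 [0.542 0.062 0.097]
 [0.545 0.073 0.099]
 [0.542 0.063 0.092]
 [0.544 0.074 0.093]
 [0.558 0.142 0.105]
 [0.562 0.149 0.11 ]
 [0.542 0.071 0.087]
 [0.554 0.141 0.097]
 [0.557 0.148 0.099]
 [0.542 0.069 0.083]
 [0.555 0.138 0.093]
 [0.557 0.149 0.095]
 [0.557 0.147 0.09 ]
 [0.555 0.142 0.083]
 [0.556 0.15  0.084]
 [0.556 0.145 0.081]]
```

```bash
python3 -c "
from h import *
plan([0.47,-0.30,0.22],0.0)"
```

```text
turn [-6.000e-02 -7.000e-02 -7.689e+01] shift cm [ 38.97 -17.57  -0.58] t 0.15 pos [ 0.1304 -0.5595  0.2139] open 1.0032164639909869
```

```bash
python3 -m crank '[0,0,-6,3,-1.3,-0.3,3.4, 0,0,-13,6.5,-2.9,-0.5,3.4, 0,0,-20,10,-4.5,-0.6,3.4, 0,0,-27,13.5,-6.1,-0.6,3.4, 0,0,-34,17,-7.7,-0.6,3.4]'; python3 -c "
from h import *
plan([0.47,-0.30,0.22],0.0)"
```

```text
time_s: 0.57
position: [0.2795, -0.4446, 0.2198]
eef_rot: [[0.677, 0.736, -0.0], [0.736, -0.677, 0.002], [0.001, -0.001, -1.0]]
wrist_force: [1.5, -0.8, -0.3]
opening: 0.661
turn [-4.000e-02 -9.000e-02 -4.258e+01] shift cm [2.354e+01 4.240e+00 1.000e-02] t 0.5667 pos [ 0.2795 -0.4446  0.2198] open 0.661475914828292
```

```bash
python3 -m crank '[0,0,-7,4,0.7,0,3.4, 0,0,-14,8,1.4,0,3.4, 0,0,-21,12,2.2,0,3.4, 0,0,-28,16,2.9,0,3.4, 0,0,-35,19.5,3.5,0,3.4]'; python3 -c "
from h import *
plan([0.47,-0.30,0.22],0.0)"
```

```text
time_s: 0.98
position: [0.4388, -0.3226, 0.2198]
eef_rot: [[0.125, 0.992, 0.0], [0.992, -0.125, 0.002], [0.002, -0.0, -1.0]]
wrist_force: [0.5, -0.2, 0.2]
opening: 0.372
turn [-0.   -0.12 -7.19] shift cm [ 2.63  2.81 -0.01] t 0.9833 pos [ 0.4388 -0.3226  0.2198] open 0.3721934156200346
```

```bash
python3 -m crank '[0,0,-4,1.5,1.6,0,3.4, 0,0,-7.2,2.6,2.8,0,3.4, 0,0,-7.2,2.6,2.8,0,3.4, 0,0,-7.2,2.6,2.8,0,3.4, 0,0,-7.2,2.6,2.8,0,3.4]'; python3 -c "
from h import *
f=grab('wrist','wrist1')
f=load('wrist1');W=cloud(f)
m=(W[...,2]>.070)&(W[...,2]<.085)&(abs(W[...,0]-.47)<.03)&(abs(W[...,1]+.24)<.09)
p=W[m];print(m.sum(),p.min(0).round(4),p.max(0).round(4),p.mean(0).round(4))
rc=cv2.minAreaRect((p[:,:2]*1000).astype(np.float32));print(rc)
plan([0.471,-0.2405,0.12],0.0)"
```

```text
time_s: 1.4
position: [0.4692, -0.3007, 0.2197]
eef_rot: [[0.001, 1.0, -0.001], [1.0, -0.001, 0.002], [0.002, -0.001, -1.0]]
wrist_force: [-0.4, -0.5, -0.5]
opening: 0.367
1173 [ 0.4652 -0.2919  0.0703] [ 0.4809 -0.1917  0.0789] [ 0.4728 -0.2393  0.0767]
((472.8758544921875, -241.7320098876953), (14.584295272827148, 100.01780700683594), 1.2927781343460083)
turn [-0.03 -0.12 -0.11] shift cm [6.03 0.19 9.99] t 1.45 pos [ 0.4691 -0.301   0.2197] open 0.3660482310725115
```

View pics/wrist1.png

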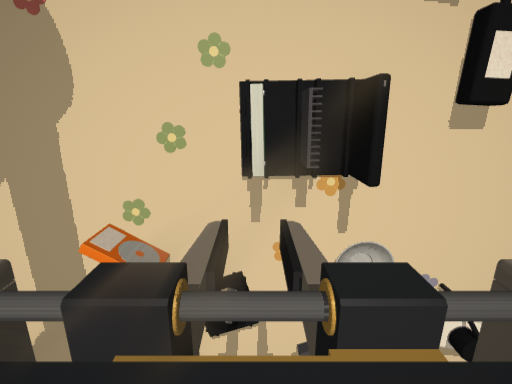

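```bash
python3 -c "
from h import *
f=load('wrist1')
im=cv2.cvtColor(f['color'],cv2.COLOR_RGB2GRAY)
print(im[130,238:275])
m=np.zeros_like(im);m[70:185,240:272]=(im[70:185,240:272]>110)
rows=[]
for v in range(90,172,4):
    u=np.where(m[v,248:268])[0]+248
    a=ray(f,u.min()-.5,v,.076);b=ray(f,u.max()+.5,v,.076);rows.append([a[1],a[0],b[0]])
rows=np.array(rows);print(rows[::4].round(4))
print('fit',np.polyfit(rows[:,0],rows[:,1:].mean(1),1),np.polyval(np.polyfit(rows[:,0],rows[:,1:].mean(1),1),-.2405))
v,u=np.where(m);print(v.min(),v.max(),ray(f,257,v.min(),.076),ray(f,257,v.max(),.076))
"
```

```text
[193 193 116  42  25  25  25  26  22  26  24  18  26 153 203 202 200 200
 205 203 200 200 201 198 201 121  44  27  26  25  25  26  26  25  26  25
  26]
[[-0.1988  0.4649  0.4797]
 [-0.215   0.4658  0.4787]
 [-0.2317  0.4658  0.4789]
 [-0.2488  0.4668  0.4801]
 [-0.2665  0.4667  0.4802]
 [-0.2847  0.4667  0.4803]]
fit [-0.02301954  0.46731076] 0.4728469609521568
70 184 [ 0.47278713 -0.17915721  0.076     ] [ 0.47294485 -0.30113282  0.076     ]
```

```bash
python3 -c "
from h import *
plan([0.4723,-0.2415,0.10],0.021)"
```

```text
turn [-0.03 -0.12 -1.31] shift cm [ 5.92  0.32 11.99] t 1.45 pos [ 0.4691 -0.301   0.2197] open 0.3660482310725115
```

```bash
python3 -m crank '[0,-0.1,-0.5,2.0,0.1,2.5,3.4, 0,-0.1,-1.3,4.0,0.2,5.5,3.4, 0,-0.1,-1.3,5.6,0.3,8.5,3.4, 0,-0.1,-1.3,5.9,0.3,11,3.4, 0,-0.1,-1.3,5.9,0.3,12,3.4]'; python3 -c "
from h import *
f=grab('wrist','wrist2')
plan([0.4723,-0.2415,0.048],0.021)"
```

```text
time_s: 1.87
position: [0.4693, -0.2399, 0.096]
eef_rot: [[-0.02, 1.0, -0.006], [1.0, 0.02, 0.005], [0.005, -0.006, -1.0]]
wrist_force: [0.5, 0.7, 0.2]
opening: 0.371
turn [-0.34 -0.28 -0.09] shift cm [-0.14  0.34  4.77] t 1.9167 pos [ 0.4692 -0.2404  0.0958] open 0.37000535976247506
```

View pics/wrist2.png

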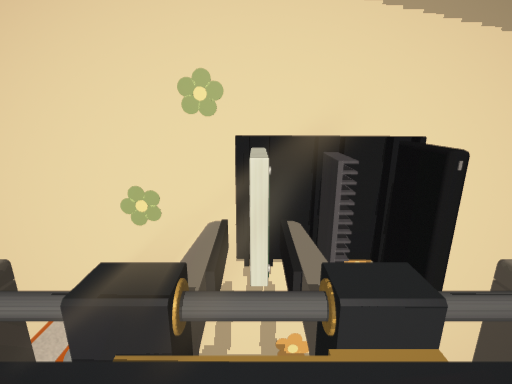

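```bash
python3 -m crank '[-0.3,-0.3,0,-0.1,0.3,0.8,3.4, -0.3,-0.3,0,-0.1,0.3,2,3.4, -0.3,-0.3,0,-0.1,0.3,3.4,3.4, -0.3,-0.3,0,-0.1,0.3,4.5,3.4, -0.3,-0.3,0,-0.1,0.3,4.8,3.4]'; python3 -c "
from h import *
plan([0.4723,-0.2415,0.048],0.021)"
```

```text
time_s: 2.33
position: [0.4712, -0.2411, 0.0462]
eef_rot: [[-0.019, 1.0, -0.002], [1.0, 0.019, 0.001], [0.001, -0.002, -1.0]]
wrist_force: [-0.3, 0.2, -1.0]
opening: 0.371
turn [-0.13 -0.05 -0.13] shift cm [-0.04  0.11 -0.18] t 2.3333 pos [ 0.4712 -0.2411  0.0462] open 0.37067175393565804
```

```bash
python3 -m crank '[-0.1,0,0,0,0.1,-0.2,3.4, -0.1,0,0,0,0.1,-0.2,2.2, -0.1,0,0,0,0.1,-0.2,1, -0.1,0,0,0,0.1,-0.2,0.5, -0.1,0,0,0,0.1,-0.2,0.5]';python3 -m crank '[0,0,0,0,0,0,0.5, 0,0,0,0,0,0,0.5, 0,0,0,0,0,-0.2,0.5, 0,0,0,0,0,-0.4,0.5, 0,0,0,0,0,-0.6,0.5]'; python3 -c "
from h import *
plan([0.4723,-0.2415,0.048],0.021)"
```

```text
time_s: 2.75
position: [0.4728, -0.2416, 0.0491]
eef_rot: [[-0.019, 1.0, 0.001], [1.0, 0.019, -0.0], [-0.0, 0.001, -1.0]]
wrist_force: [-0.2, 0.0, 2.2]
opening: 0.163
time_s: 3.17
position: [0.4727, -0.2414, 0.0551]
eef_rot: [[-0.019, 1.0, 0.001], [1.0, 0.019, -0.0], [-0.0, 0.001, -1.0]]
wrist_force: [0.3, 0.2, -1.9]
opening: 0.166
turn [ 0.03  0.01 -0.13] shift cm [-0.01 -0.04  0.71] t 3.1667 pos [ 0.4727 -0.2414  0.0551] open 0.1660183278921862
```

```bash
python3 -m crank '[0,0,0,0,0,-2,0.5, 0,0,0,0,0,-5,0.5, 0,0,0,0,0,-9,0.5, 0,0,0,0,0,-13,0.5, 0,0,0,0,0,-16.5,0.5]'; python3 -c "
from h import *
plan([0.53,-0.05,0.235],np.radians(-10))"
```

```text
time_s: 3.58
position: [0.4726, -0.2414, 0.2229]
eef_rot: [[-0.019, 1.0, 0.002], [1.0, 0.019, -0.001], [-0.001, 0.002, -1.0]]
wrist_force: [0.4, -0.6, -0.8]
opening: 0.159
turn [ 0.1   0.05 11.08] shift cm [19.03  6.1  -1.22] t 3.5833 pos [ 0.4726 -0.2414  0.2229] open 0.15874706082728168
```

```bash
python3 -m crank '[0,0,2,3.5,1.1,-0.5,0.5, 0,0,5,7.5,2.4,-1.2,0.5, 0,0,8,11.5,3.7,-1.2,0.5, 0,0,10.5,15,4.8,-1.2,0.5, 0,0,11,19,6.1,-1.2,0.5]'; python3 -m crank '[0,0,0,0.3,0.1,0,0.5, 0,0,0,0.3,0.1,0,0.5, 0,0,0,0.3,0.1,0,0.5, 0,0,0,0.3,0.1,0,0.5, 0,0,0,0.3,0.1,0,0.5]'; python3 -c "
from h import *
grab('wrist','wrist3');grab('scene','scene3');grab('top','top3')
plan([0.53,-0.05,0.235],np.radians(-10))"
```

```text
time_s: 4.0
position: [0.53, -0.0492, 0.2353]
eef_rot: [[0.175, 0.985, 0.002], [0.985, -0.175, -0.002], [-0.001, 0.003, -1.0]]
wrist_force: [0.3, -0.0, -1.7]
opening: 0.157
time_s: 4.42
position: [0.5313, -0.0478, 0.2352]
eef_rot: [[0.177, 0.984, 0.002], [0.984, -0.177, -0.002], [-0.001, 0.002, -1.0]]
wrist_force: [-0.1, -0.8, -1.6]
opening: 0.162
turn [ 0.15  0.07 -0.17] shift cm [-0.28 -0.09  0.03] t 4.5667 pos [ 0.5314 -0.0475  0.2353] open 0.16299905448128077
```

View pics/wrist3.png

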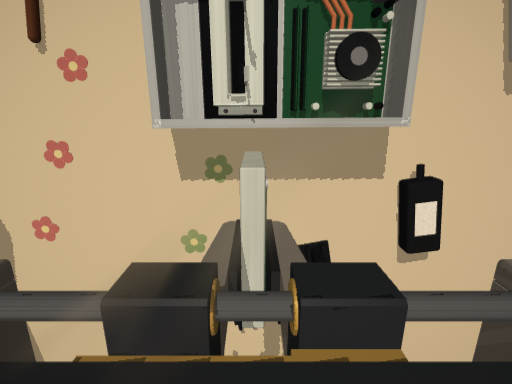

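View pics/scene3.png

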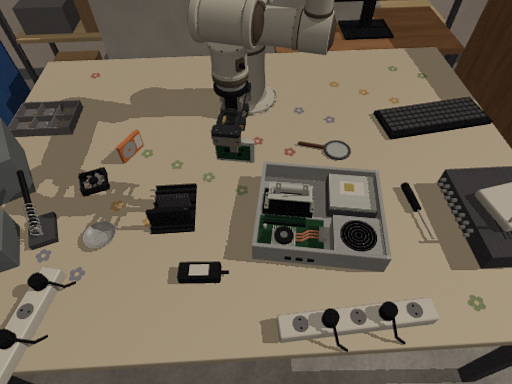

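```bash
python3 -m crank '[0,0,0,1.5,0,0,0.5, 0,0,0,3.5,0,0,0.5, 0,0,0,4,0,0,0.5, 0,0,0,4,0,0,0.5, 0,0,0,4,0,0,0.5]'; python3 -c "
from h import *
grab('wrist','wrist4')
im=load('wrist4')['color'][:,:,::-1]
cv2.imwrite('pics/z4.png',cv2.resize(im[0:170,170:370],(800,680))[:600])
print(r.read_state()['position'])"
```

```text
time_s: 4.98
position: [0.5384, -0.0087, 0.2352]
eef_rot: [[0.176, 0.984, 0.002], [0.984, -0.176, -0.002], [-0.002, 0.003, -1.0]]
wrist_force: [-0.1, -0.6, -2.1]
opening: 0.167
[ 0.53835286 -0.0088466   0.23518344]
```

View pics/z4.png

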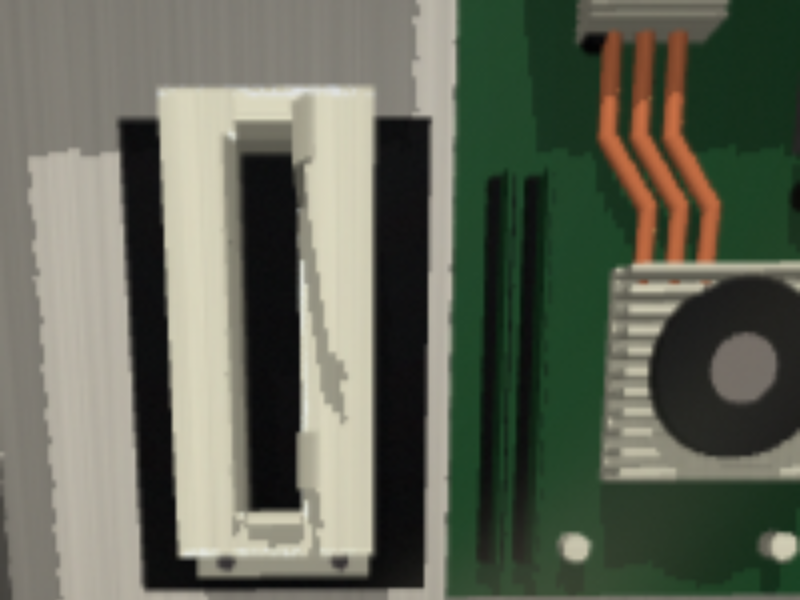

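```bash
python3 -c "
from h import *
def an(n,C0):
    f=load(n);W=cloud(f)
    near=(abs(W[...,0]-.54)<.07)&(abs(W[...,1]-.105)<.1)
    m=(W[...,2]>.050)&(W[...,2]<.0565)&near
    lab,L,st,ce=cv2.connectedComponentsWithStats(m.astype(np.uint8))[0:4] and cv2.connectedComponentsWithStats(m.astype(np.uint8))
    i=1+np.argmax(st[1:,4]);p=W[L==i]
    rc=cv2.minAreaRect((p[:,:2]*1000).astype(np.float32));print(n,'deck',i,st[i],rc,p[:,2].mean())
    # in deck frame
    for yaw in [-10.]:
        c,s=np.cos(np.radians(yaw)),np.sin(np.radians(yaw));A=np.array([[c,s],[-s,c]])
        q=(p[:,:2]-[.54,.105])@A.T*1000
        print(' deck ext',np.percentile(q,[0.5,99.5],axis=0).round(1).tolist())
        m2=(W[...,2]>.070)&(W[...,2]<.12)&near
        e=W[m2];qe=(e[:,:2]-[.54,.105])@A.T*1000
        for sel in (qe[:,1]<0,qe[:,1]>0):
            k=qe[sel];
            if len(k): print(' ear n',len(k),k.mean(0).round(1),np.percentile(k,[2,98],axis=0).round(1).tolist(),np.percentile(e[sel][:,2],[2,98]).round(3))
            lo=sel&(e[:,2]<.1)
            if lo.sum(): print('   lo',qe[lo].mean(0).round(2),lo.sum(), np.percentile(qe[lo],[3,97],axis=0).round(1).tolist())
an('wrist4',0);an('top0',0);an('scene0',0)
"
```

```text
wrist4 deck 1 [ 209   21   54  118 3116] ((539.1251220703125, 105.3787841796875), (128.1330108642578, 59.18367004394531), 80.2574462890625) 0.05555685928781114
 deck ext [[-30.3, -63.6], [28.8, 63.5]]
 ear n 890 [ 11.8 -80.1] [[-53.9, -89.6], [82.3, -32.5]] [0.07  0.108]
   lo [ 11.85 -84.28] 813 [[-52.9, -89.5], [81.0, -79.7]]
 ear n 120 [10.7 39.3] [[8.3, 33.4], [13.5, 47.1]] [0.075 0.109]
   lo [ 9.12 34.23] 20 [[8.0, 33.4], [10.0, 36.9]]
top0 deck 2 [198 184  42  24 212] ((526.1618041992188, 107.592041015625), (133.4811553955078, 49.92224884033203), 71.2780532836914) 0.054333269033233954
 deck ext [[-31.5, -64.8], [18.3, 63.0]]
 ear n 115 [ 13.1 -78.4] [[-51.0, -90.8], [79.4, -32.8]] [0.07  0.107]
   lo [ 13.38 -81.53] 107 [[-49.2, -90.6], [77.8, -35.2]]
 ear n 17 [ 8.5 39.3] [[6.4, 32.9], [12.2, 45.8]] [0.074 0.109]
   lo [ 7.01 37.97] 7 [[6.5, 32.6], [8.0, 44.0]]
scene0 deck 1 [268 182  44  21 271] ((538.1261596679688, 104.53668975830078), (126.51513671875, 62.782649993896484), 80.32738494873047) 0.05478412382878293
 deck ext [[-31.6, -63.8], [29.6, 62.2]]
 ear n 152 [ 14.2 -72.1] [[-53.4, -89.5], [80.8, -29.6]] [0.07  0.106]
   lo [ 14.38 -74.3 ] 143 [[-51.0, -89.4], [77.7, -29.8]]
 ear n 40 [ 9.5 40.5] [[7.0, 33.8], [13.4, 47.4]] [0.072 0.109]
   lo [ 9.17 40.82] 32 [[7.0, 33.9], [11.0, 47.3]]
```

```bash
python3 -c "
from h import *
for n in('wrist3','wrist4'):
    f=load(n);W=cloud(f);p=(W-f['pos'])@f['rot']*1000
    v,u=np.indices(W.shape[:2])
    g=cv2.cvtColor(f['color'],cv2.COLOR_RGB2GRAY)
    m=(abs(p[...,1])<9)&(p[...,2]<-15)&(p[...,2]>-45)&(p[...,0]<56)&(p[...,0]>-56)
    q=p[m];print(n,m.sum(),np.percentile(q,[1,5,50,95,99],axis=0).round(1).tolist())
    for c in range(-50,52,10):
        k=q[(abs(q[:,0]-c)<5)]
        if len(k):print(c,len(k),np.percentile(k[:,1],[2,98]).round(1),np.percentile(k[:,2],[2,50]).round(1))
    print(np.sort(q[:,0])[-8:].round(1),np.sort(q[:,0])[:8].round(1))
"
python3 - <<'E'
import sys;sys.path.insert(0,'.')
from h import *
im=load('wrist4')['color'][:,:,::-1]
cv2.imwrite('pics/z4b.png',cv2.resize(im[140:340,190:320],(520,800))[:600])
E
```

```text
wrist3 3751 [[-49.0, -8.1, -43.2], [-23.3, -7.4, -31.1], [11.9, -0.5, -27.5], [47.6, 7.1, -20.5], [49.3, 8.1, -17.0]]
-50 147 [-7.3  5.5] [-28.5 -27.2]
-40 4 [-1.6  5.3] [-28.5 -28.2]
-30 8 [6.9 7. ] [-17.7 -17.4]
-20 344 [-7.5  6.9] [-28.7 -27.4]
-10 417 [-7.5  7.2] [-34.8 -27.4]
0 495 [-7.6  7.2] [-44.1 -27.5]
10 597 [-8.7  8.7] [-43.  -27.7]
20 451 [-7.6  6.5] [-28.6 -27.5]
30 475 [-7.5  6.9] [-28.9 -27.6]
40 501 [-7.3  7. ] [-28.8 -27.5]
50 312 [-7.2  5.8] [-28.7 -27.1]
[49.5 49.5 49.5 49.5 49.5 49.6 49.6 49.7] [-51.  -50.5 -50.4 -50.3 -50.3 -50.3 -50.3 -50.2]
wrist4 3748 [[-48.7, -8.1, -43.1], [-23.3, -7.4, -31.5], [11.8, -0.5, -27.5], [47.6, 7.0, -20.3], [49.4, 8.1, -17.1]]
-50 142 [-7.3  5.6] [-28.2 -27.3]
-40 9 [-4.6  4.1] [-28.5 -28.3]
-30 9 [6.9 7. ] [-18.3 -17.4]
-20 347 [-7.6  6.8] [-28.7 -27.4]
-10 411 [-7.6  7.2] [-35.  -27.4]
0 493 [-7.6  7.2] [-43.9 -27.5]
10 603 [-8.7  8.7] [-42.5 -27.6]
20 451 [-7.6  6.5] [-28.7 -27.6]
30 472 [-7.4  6.9] [-28.7 -27.5]
40 503 [-7.3  7. ] [-28.8 -27.6]
50 308 [-7.2  5.8] [-28.7 -27.2]
[49.5 49.5 49.5 49.5 49.5 49.5 49.6 49.6] [-50.7 -50.4 -50.4 -50.4 -50.3 -50.3 -50.3 -50.2]
```

View pics/z4b.png

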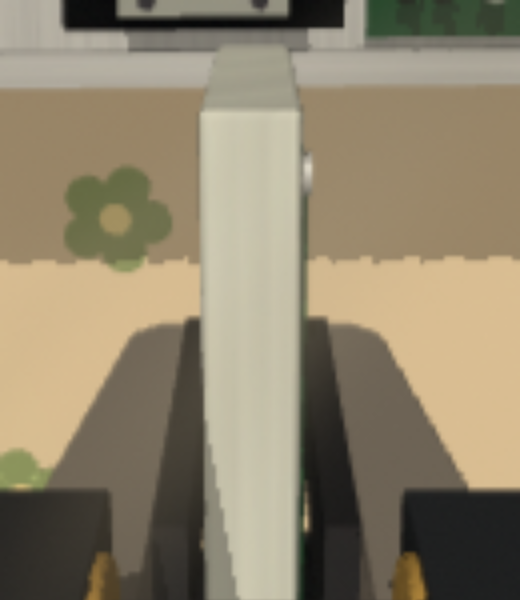

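```bash
python3 -c "
from h import *
plan([0.5222,0.0068,0.165],np.radians(-9.74))"
```

```text
turn [ 0.15  0.1  -0.45] shift cm [ 1.27 -1.88  7.01] t 5.0333 pos [ 0.5384 -0.0088  0.2352] open 0.16103791076271884
```

```bash
python3 -m crank '[0.1,0.1,-0.4,0.3,-0.5,1.5,0.5, 0.1,0.1,-0.4,0.8,-1.2,3.5,0.5, 0.1,0.1,-0.4,1.3,-1.9,5.5,0.5, 0.1,0.1,-0.4,1.3,-1.9,6.8,0.5, 0.1,0.1,-0.4,1.3,-1.9,7,0.5]'; python3 -m crank '[0,0,0,0,0,0,0.5, 0,0,0,0,0,0,0.5, 0,0,0,0,0,0,0.5, 0,0,0,0,0,0,0.5, 0,0,0,0,0,0,0.5]'; python3 -c "
from h import *
grab('wrist','wrist5')
im=load('wrist5')['color'][:,:,::-1]
cv2.imwrite('pics/z5.png',cv2.resize(im[0:180,140:380],(800,600)))
plan([0.5222,0.0068,0.165],np.radians(-9.74))"
```

```text
time_s: 5.45
position: [0.5199, 0.0069, 0.1621]
eef_rot: [[0.171, 0.985, -0.005], [0.985, -0.171, 0.001], [-0.0, -0.005, -1.0]]
wrist_force: [-0.4, 0.3, -1.9]
opening: 0.159
time_s: 5.87
position: [0.5205, 0.0066, 0.1631]
eef_rot: [[0.171, 0.985, -0.003], [0.985, -0.171, 0.0], [-0.0, -0.003, -1.0]]
wrist_force: [0.3, 1.3, -1.7]
opening: 0.158
turn [-0.18  0.02 -0.09] shift cm [ 0.04  0.17 -0.21] t 5.9167 pos [0.5204 0.0067 0.1629] open 0.1636442028514478
```

View pics/z5.png

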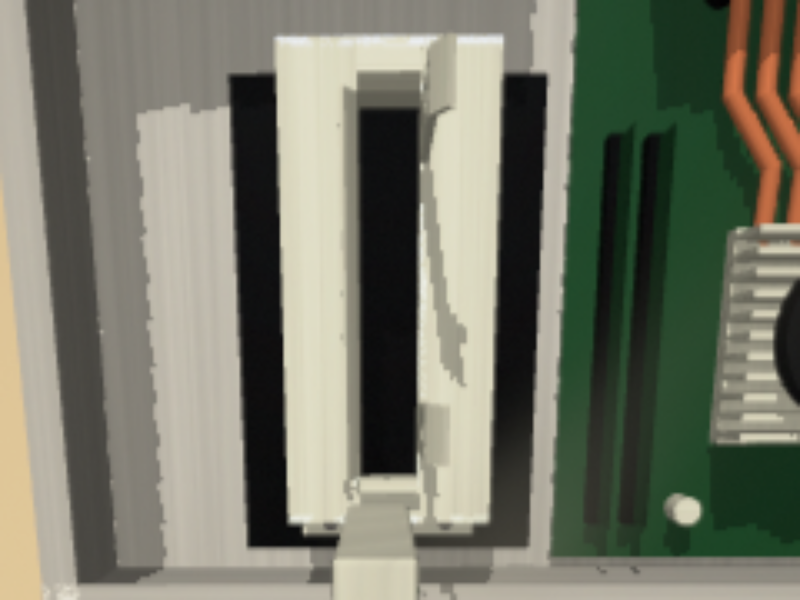

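```bash
cat > cage.py <<'E'
from h import *
def edge(g,lo,hi,thr,rising):
    # first crossing scanning lo->hi
    st=1 if hi>lo else -1
    for u in range(lo,hi,st):
        a,b=float(g[u]),float(g[u+st])
        if (a<thr)!=(b<thr): return u+st*(thr-a)/(b-a)
    return None
def meas(n,rows,L,Rr,cols,T,B,h=.055):
    f=load(n);g=cv2.cvtColor(f['color'],cv2.COLOR_RGB2GRAY).astype(float)
    def fit(P,axis):
        P=np.array(P); 
        i,j=(1,0) if axis=='v' else (0,1)
        c=np.polyfit(P[:,i],P[:,j],1)
        res=P[:,j]-np.polyval(c,P[:,i]);k=abs(res)<.0008
        return np.polyfit(P[k,i],P[k,j],1),k.sum(),P[k].mean(0),res[k].std()
    le=[];re=[];te=[];be=[]
    for v in rows:
        u=edge(g[v],*L,100,1); le+= [ray(f,u,v,h)[:2]] if u else []
        u=edge(g[v],*Rr,100,1); re+= [ray(f,u,v,h)[:2]] if u else []
    for u in cols:
        v=edge(g[:,u],*T,190,1); te+= [ray(f,u,v,h)[:2]] if v else []
        v=edge(g[:,u],*B,100,1); be+= [ray(f,u,v,h)[:2]] if v else []
    for nm,P,a in(('left',le,'v'),('right',re,'v'),('top',te,'h'),('bot',be,'h')):
        if len(P)>2:
            c,k,mn,s=fit(P,a);print(nm,'slope deg',np.degrees(np.arctan(c[0])).round(2),'n',k,'mean',mn.round(4),'sd mm',(s*1000).round(2))
            yield nm,mn,c[0]
E
python3 - <<'E'
from cage import *
f=load('wrist5');g=cv2.cvtColor(f['color'],cv2.COLOR_RGB2GRAY)
print(g[80,205:300].tolist());print(g[5:20,230].tolist(),g[5:20,280].tolist(),g[148:170,230].tolist(),g[148:170,280].tolist())
d=dict((n,(m,s)) for n,m,s in meas('wrist5',range(30,140,3),(215,240),(298,275),list(range(227,240,2))+list(range(282,287,2)),(5,20),(165,150)))
yaw=(np.arctan(-d['left'][1])+np.arctan(-d['right'][1]))/2
print('yaw deg? x-axis',np.degrees(-np.arctan((d['left'][1]+d['right'][1])/2)))
th=-np.arctan((d['left'][1]+d['right'][1])/2)
ex=np.array([np.cos(th),np.sin(th)]);ey=np.array([-np.sin(th),np.cos(th)])
X=[d['left'][0]@ex,d['right'][0]@ex];print('width',np.diff(X))
if 'top' in d and 'bot' in d:
  Y=[d['bot'][0]@ey,d['top'][0]@ey];print('len',np.diff(Y));print('centre',ex*np.mean(X)+ey*np.mean(Y))
E
```

```text
[186, 189, 189, 188, 188, 151, 50, 16, 15, 15, 15, 17, 15, 16, 16, 15, 17, 18, 17, 160, 209, 211, 211, 213, 214, 217, 220, 219, 219, 219, 220, 213, 217, 216, 216, 217, 214, 209, 174, 140, 134, 133, 96, 30, 12, 13, 14, 14, 13, 13, 14, 15, 15, 15, 13, 15, 14, 15, 14, 15, 110, 227, 221, 212, 156, 152, 152, 157, 216, 219, 219, 219, 216, 214, 217, 216, 216, 215, 213, 214, 212, 209, 213, 210, 71, 14, 15, 16, 15, 15, 15, 15, 16, 15, 16]
[129, 129, 129, 130, 130, 150, 226, 237, 228, 220, 219, 219, 220, 220, 220] [132, 132, 133, 132, 132, 177, 228, 234, 221, 217, 217, 217, 217, 217, 217] [216, 215, 215, 216, 216, 216, 222, 229, 198, 102, 59, 58, 27, 12, 13, 15, 124, 170, 177, 177, 176, 176] [208, 208, 208, 208, 208, 207, 209, 220, 210, 163, 150, 149, 91, 60, 59, 59, 98, 124, 128, 129, 128, 122]
left slope deg 9.75 n 37 mean [0.5103 0.1129] sd mm 0.09
right slope deg 9.78 n 37 mean [0.5699 0.1025] sd mm 0.09
top slope deg -9.59 n 10 mean [0.5436 0.1693] sd mm 0.08
bot slope deg -9.87 n 10 mean [0.5197 0.0355] sd mm 0.2
yaw deg? x-axis -9.765017974961195
width [0.06052637]
len [0.13588285]
centre [0.53897719 0.10113776]
```

```bash
python3 - <<'E'
from cage import *
f=load('wrist5');g=cv2.cvtColor(f['color'],cv2.COLOR_RGB2GRAY).astype(float)
th=np.radians(-9.765);ex=np.array([np.cos(th),np.sin(th)]);ey=np.array([-np.sin(th),np.cos(th)])
t=[ray(f,u,edge(g[:,u],5,20,178,1),.055)[:2]@ey for u in (228,232,236,282,285)]
b=[ray(f,u,edge(g[:,u],150,165,th_,1),.055)[:2]@ey for u,th_ in ((228,140),(232,140),(236,140),(280,185),(284,185))]
print(np.round(t,4),np.round(b,4),np.mean(t)-np.mean(b))
X=np.mean([np.array([.5103,.1129])@ex,np.array([.5699,.1025])@ex]);Y=(np.mean(t)+np.mean(b))/2
print('centre',ex*X+ey*Y)
# window far inner edge & right edge & window black extents
for v in (60,80,100): 
    print(v,'ear-side edge',(ray(f,edge(g[v],255,270,110,1),v,.055)[:2]@ex-X)*1000, 'lip L inner',[(ray(f,edge(g[v],235,247,190,1),v,hh)[:2]@ex-X)*1000 for hh in(.055,.06)])
W=cloud(f);near=(abs(W[...,0]-.54)<.06)&(abs(W[...,1]-.105)<.06)&(W[...,2]>.07)&(W[...,2]<.098)
p=W[near];q=np.stack([p[:,:2]@ex-X,p[:,:2]@ey-Y,p[:,2]],1)*1000
for s in(q[:,1]<-20,(q[:,1]>20)):
  print(s.sum(),np.percentile(q[s],[2,50,98],axis=0).round(1).tolist()) if s.sum() else 0
# drive in tool
p=(W-f['pos'])@f['rot']*1000
m=(abs(p[...,1])<7)&(abs(p[...,2]+27.5)<3)&(abs(abs(p[...,0])-35)<14.8);k=p[m]
print(np.percentile(k[:,0],[0.5,99.5]).round(1),np.median(k[:,2]))
E
```

```text
[0.2592 0.2591 0.2591 0.2593 0.2592] [0.1307 0.128  0.1281 0.1307 0.1312] 0.12946930353234698
centre [0.53954468 0.1044733 ]
60 ear-side edge 8.56852439686051 lip L inner [np.float64(-12.6311425272021), np.float64(-12.433639633133598)]
80 ear-side edge 8.182366081819659 lip L inner [np.float64(-12.726777436733228), np.float64(-12.527560635903434)]
100 ear-side edge 8.041970434691791 lip L inner [np.float64(-13.530412980265915), np.float64(-13.316793944956217)]
16 [[8.4, -41.4, 80.7], [8.4, -35.4, 83.3], [8.5, -29.3, 85.4]]
41 [[8.4, 33.8, 72.3], [8.7, 34.3, 83.4], [10.4, 47.0, 97.1]]
[-49.4  49.3] -27.52407671893482
```

```bash
python3 -c "
from h import *
plan([0.5399,0.1053,0.165],np.radians(-9.76))"
```

```text
turn [-0.18  0.02 -0.07] shift cm [10.05  0.23 -0.21] t 5.9167 pos [0.5204 0.0067 0.1629] open 0.1636442028514478
```

```bash
python3 -m crank '[-0.2,0,-0.1,2,0.1,-0.2,0.5, -0.2,0,-0.1,4.5,0.2,-0.2,0.5, -0.2,0,-0.1,7,0.2,-0.2,0.5, -0.2,0,-0.1,9,0.2,-0.2,0.5, -0.2,0,-0.1,10,0.2,-0.2,0.5]'; python3 -m crank '[0,0,0,0.05,0,0,0.5, 0,0,0,0.05,0,0,0.5, 0,0,0,0.05,0,0,0.5, 0,0,0,0.05,0,0,0.5, 0,0,0,0.05,0,0,0.5]'; python3 -c "
from h import *
grab('wrist','wrist6');grab('scene','scene6')
im=load('wrist6')['color'][:,:,::-1];b=load('scene6')['color'][:,:,::-1]
cv2.imwrite('pics/z6.png',np.hstack([cv2.resize(im[100:370,160:340],(400,600)),cv2.resize(b[130:250,250:330],(400,600))]))
plan([0.5399,0.1053,0.165],np.radians(-9.76))"
```

```text
time_s: 6.33
position: [0.5398, 0.1069, 0.1652]
eef_rot: [[0.167, 0.986, 0.001], [0.986, -0.167, 0.0], [0.0, 0.001, -1.0]]
wrist_force: [-0.1, -0.4, -1.2]
opening: 0.162
time_s: 6.75
position: [0.5399, 0.1065, 0.1652]
eef_rot: [[0.169, 0.986, 0.001], [0.986, -0.169, 0.0], [0.0, 0.001, -1.0]]
wrist_force: [0.0, 0.5, -1.4]
opening: 0.164
turn [ 0.05 -0.02  0.07] shift cm [-0.14  0.03  0.03] t 6.85 pos [0.5399 0.1067 0.1653] open 0.15826788502110842
```

View pics/z6.png

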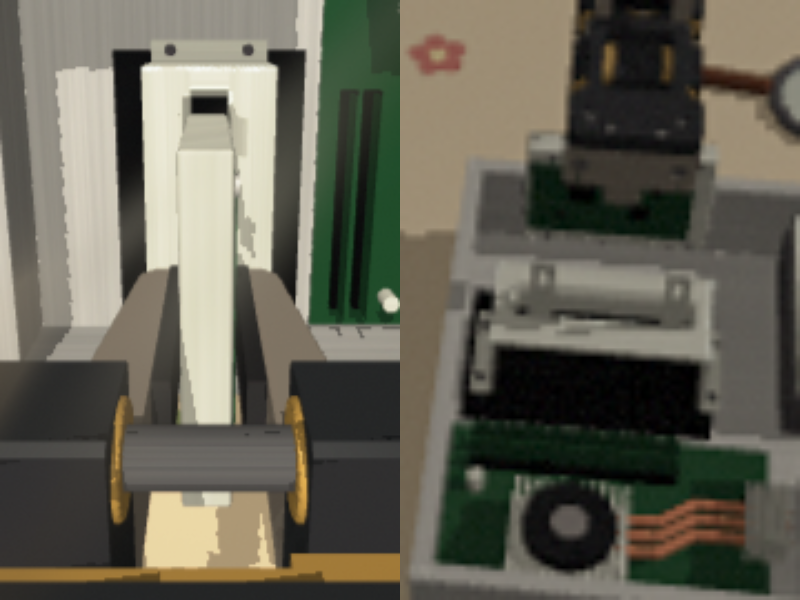

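```bash
python3 -m crank '[0,0,0.1,-0.14,0.03,0.5,0.5, 0,0,0.1,-0.14,0.03,1.7,0.5, 0,0,0.1,-0.14,0.03,3,0.5, 0,0,0.1,-0.14,0.03,4,0.5, 0,0,0.1,-0.14,0.03,4.5,0.5]'; python3 -m crank '[0,0,0,0,0,0,0.5, 0,0,0,0,0,0,0.5, 0,0,0,0,0,0,0.5, 0,0,0,0,0,0,0.5, 0,0,0,0,0,0,0.5]'; python3 -c "
from h import *
plan([0.5399,0.1053,0.1075],np.radians(-9.76));print(r.read_state()['wrist_force'])"
```

```text
time_s: 7.27
position: [0.5384, 0.1052, 0.1176]
eef_rot: [[0.17, 0.985, -0.003], [0.985, -0.17, 0.0], [-0.0, -0.003, -1.0]]
wrist_force: [-0.0, 0.4, -1.8]
opening: 0.159
time_s: 7.68
position: [0.539, 0.1052, 0.1183]
eef_rot: [[0.17, 0.985, -0.001], [0.985, -0.17, 0.0], [-0.0, -0.001, -1.0]]
wrist_force: [-0.1, -0.5, -1.0]
opening: 0.16
turn [-0.08  0.   -0.03] shift cm [0.02 0.09 1.08] t 7.6833 pos [0.539  0.1052 0.1183] open 0.16001394616829448
[-0.13782853 -0.47080877 -0.95325739]
```

```bash
python3 -m crank '[-0.1,0,0,0,0.09,0.2,0.5, -0.1,0,0,0,0.09,0.5,0.5, -0.1,0,0,0,0.09,0.8,0.5, -0.1,0,0,0,0.09,0.9,0.5, -0.1,0,0,0,0.09,0.9,0.5]'; python3 -m crank '[0,0,0,0,0,0,0.5, 0,0,0,0,0,0,0.5, 0,0,0,0,0,0,0.5, 0,0,0,0,0,0,0.5, 0,0,0,0,0,0,0.5]'; python3 -c "
from h import *
plan([0.5399,0.1053,0.1075],np.radians(-9.76));print(r.read_state()['wrist_force'])
grab('wrist','wrist7');grab('scene','scene7')
im=load('wrist7')['color'][:,:,::-1];b=load('scene7')['color'][:,:,::-1]
cv2.imwrite('pics/z7.png',np.hstack([cv2.resize(im[100:370,160:340],(400,600)),cv2.resize(b[150:222,262:322],(400,480))[:].repeat(1,0) if 0 else cv2.resize(b[150:240,260:320],(400,600))]))
"
```

```text
time_s: 8.1
position: [0.5394, 0.1051, 0.1087]
eef_rot: [[0.17, 0.985, -0.001], [0.985, -0.17, -0.0], [-0.0, -0.001, -1.0]]
wrist_force: [-0.1, -0.3, -1.0]
opening: 0.16
time_s: 8.52
position: [0.5395, 0.1051, 0.1088]
eef_rot: [[0.17, 0.985, -0.001], [0.985, -0.17, -0.0], [-0.0, -0.001, -1.0]]
wrist_force: [-0.7, -0.1, -2.1]
opening: 0.165
turn [-0.04  0.01 -0.04] shift cm [0.03 0.04 0.13] t 8.5167 pos [0.5395 0.1051 0.1088] open 0.1646853338677061
[-0.73445185 -0.13690952 -2.14261096]
```

View pics/z7.png

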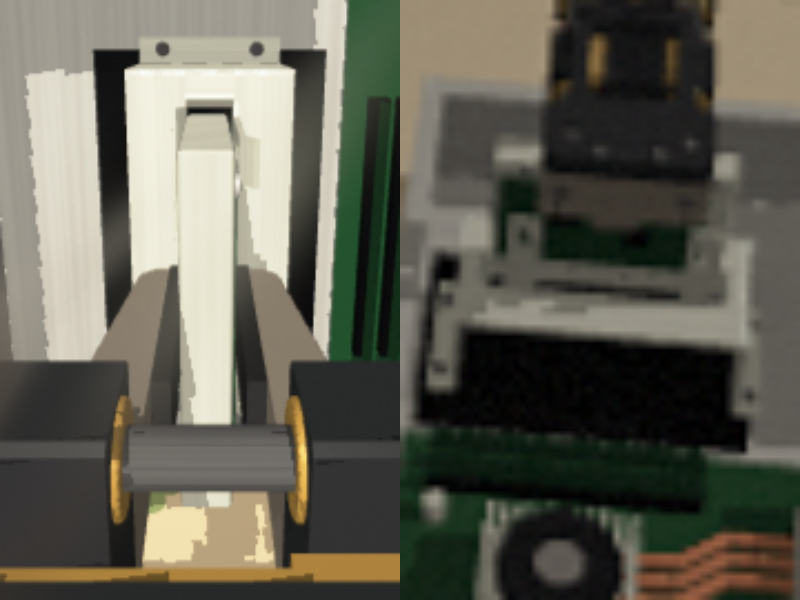

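```bash
python3 -m crank '[0,0,0,0.03,0.04,0.2,0.5, 0,0,0,0.03,0.04,0.5,0.5, 0,0,0,0.03,0.04,0.8,0.5, 0,0,0,0.03,0.04,1.1,0.5, 0,0,0,0.03,0.04,1.3,0.5]'; python3 -c "
from h import *
plan([0.5399,0.1053,0.0675],np.radians(-9.76));print(r.read_state()['wrist_force'],r.read_state()['ft_torque'])
"
```

```text
time_s: 9.03
position: [0.5396, 0.1053, 0.095]
eef_rot: [[0.17, 0.985, -0.002], [0.985, -0.17, 0.0], [-0.0, -0.002, -1.0]]
wrist_force: [-0.8, 0.1, -1.4]
opening: 0.157
turn [-0.09  0.01 -0.04] shift cm [0.   0.04 2.75] t 9.0333 pos [0.5396 0.1053 0.095 ] open 0.1574966200629322
[-0.80721317  0.05571898 -1.41843879] [-0.0320257  -0.02484131  0.04734325]
```

```bash
python3 -m crank '[-0.1,0,0,0,0.03,0.2,0.5, -0.1,0,0,0,0.03,0.4,0.5, -0.1,0,0,0,0.03,0.6,0.5, -0.1,0,0,0,0.03,0.8,0.5, -0.1,0,0,0,0.03,1,0.5]'; python3 -c "
from h import *
plan([0.5399,0.1053,0.0675],np.radians(-9.76));print(r.read_state()['wrist_force'],r.read_state()['ft_torque'])
"
```

```text
time_s: 9.45
position: [0.5399, 0.1052, 0.0849]
eef_rot: [[0.17, 0.985, 0.0], [0.985, -0.17, -0.0], [-0.0, 0.0, -1.0]]
wrist_force: [-0.0, 0.2, -1.6]
opening: 0.162
turn [ 0.02  0.01 -0.04] shift cm [ 0.01 -0.    1.74] t 9.45 pos [0.5399 0.1052 0.0849] open 0.16242154430798914
[-0.03909292  0.17884476 -1.63810562] [-0.03582396 -0.06287968  0.0201784 ]
```

```bash
python3 -m crank '[0,0,0,0,0,0.2,0.5, 0,0,0,0,0,0.4,0.5, 0,0,0,0,0,0.6,0.5, 0,0,0,0,0,0.8,0.5, 0,0,0,0,0,1,0.5]'; python3 -c "
from h import *
plan([0.5399,0.1053,0.0675],np.radians(-9.76));print(r.read_state()['wrist_force'],r.read_state()['ft_torque'])
"
```

```text
time_s: 9.87
position: [0.5399, 0.1053, 0.0747]
eef_rot: [[0.17, 0.985, 0.0], [0.985, -0.17, -0.0], [-0.0, 0.0, -1.0]]
wrist_force: [-0.2, 0.6, -1.6]
opening: 0.163
turn [ 0.02  0.02 -0.04] shift cm [ 0.   -0.    0.72] t 9.8667 pos [0.5399 0.1053 0.0747] open 0.16269988546030395
[-0.17155413  0.61790221 -1.59764476] [-0.03410122 -0.11419726 -0.02172315]
```

```bash
python3 -m crank '[0,0,0,0,0,0.2,0.5, 0,0,0,0,0,0.4,0.5, 0,0,0,0,0,0.6,0.5, 0,0,0,0,0,0.7,0.5, 0,0,0,0,0,0.7,0.5]';python3 -m crank '[0,0,0,0,0,0,0.5, 0,0,0,0,0,0,0.5, 0,0,0,0,0,0,0.5, 0,0,0,0,0,0,0.5, 0,0,0,0,0,0,0.5]'; python3 -c "
from h import *
plan([0.5399,0.1053,0.0675],np.radians(-9.76));print(r.read_state()['wrist_force'],r.read_state()['ft_torque'])
grab('wrist','wrist8');grab('scene','scene8')
im=load('wrist8')['color'][:,:,::-1];b=load('scene8')['color'][:,:,::-1]
cv2.imwrite('pics/z8.png',np.hstack([cv2.resize(im[100:370,160:340],(400,600)),cv2.resize(b[150:222,255:327],(400,400)).copy().repeat(1,0) if 0 else cv2.resize(b[150:240,260:320],(400,600))]))
f=load('wrist8');W=cloud(f);p=(W-f['pos'])@f['rot']*1000
m=(abs(p[...,1])<7)&(abs(p[...,2]+27.5)<4)&(abs(abs(p[...,0])-35)<15.5);k=p[m]
print(np.percentile(k[:,0],[0.5,99.5]).round(1),np.median(k[:,2]),'world top z',np.median(W[m][:,2]))
th=np.radians(-9.765);ex=np.array([np.cos(th),np.sin(th)]);ey=np.array([-np.sin(th),np.cos(th)])
for n in('wrist8','scene8'):
  W=cloud(load(n))
  near=(abs(W[...,0]-.54)<.06)&(abs(W[...,1]-.105)<.08)
  m=near&(W[...,2]>.091)&(W[...,2]<.1);q=(W[m][:,:2]-[.5396,.105]);q=np.stack([q@ex,q@ey,W[m][:,2]],1)*1000
  q=q[(abs(q[:,0])<7.4)&(abs(q[:,1])>20)&(abs(q[:,1])<53)];print(n,len(q),np.percentile(q,[1,50,99],axis=0).round(1).tolist())
"
```

```text
time_s: 10.28
position: [0.5397, 0.1052, 0.0674]
eef_rot: [[0.17, 0.985, -0.0], [0.985, -0.17, -0.0], [-0.0, -0.0, -1.0]]
wrist_force: [0.2, -0.0, -1.4]
opening: 0.158
time_s: 10.7
position: [0.5398, 0.1053, 0.0675]
eef_rot: [[0.17, 0.985, -0.0], [0.985, -0.17, -0.0], [-0.0, -0.0, -1.0]]
wrist_force: [0.3, 0.1, -2.1]
opening: 0.159
turn [-0.    0.02 -0.03] shift cm [ 0.01  0.01 -0.  ] t 10.7 pos [0.5398 0.1053 0.0675] open 0.1593132832476274
[ 0.27289347  0.1053356  -2.1180478 ] [-0.00662497 -0.08705437 -0.00231251]
[-49.6  49.4] -27.692931606248607 world top z 0.09513564207175301
wrist8 1710 [[-7.3, -49.2, 92.5], [-0.4, 32.9, 95.1], [6.6, 49.6, 96.5]]
scene8 25 [[-7.2, -48.3, 91.7], [-2.0, -39.8, 94.4], [7.0, 49.0, 97.4]]
```

View pics/z8.png

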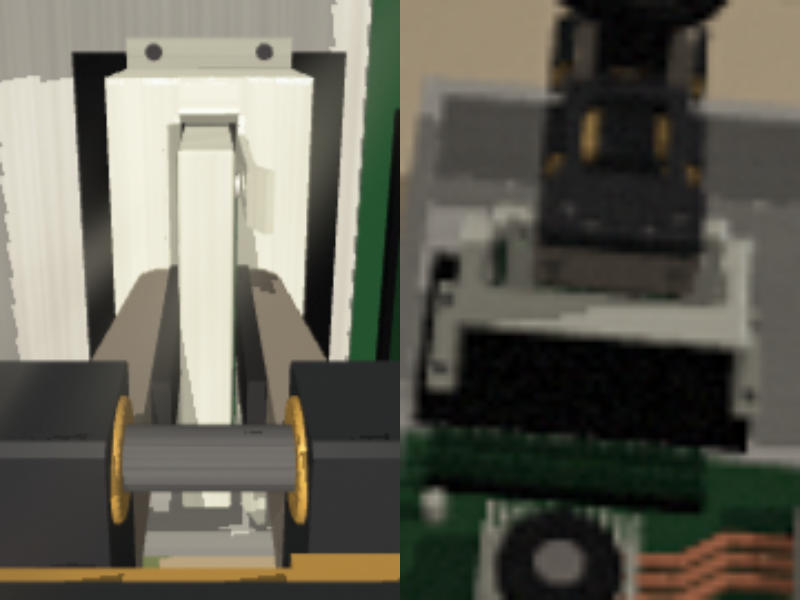

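```bash
python3 -c "
from h import *
f=load('wrist8');W=cloud(f);p=(W-f['pos'])@f['rot']*1000
for c in(-50,-20,20,30,40,46):
    k=p[(abs(p[...,1])<5)&(abs(p[...,2]+27.5)<3)&(abs(p[...,0]-c)<4)];print(c,len(k),np.median(k[:,2]).round(2))
s=r.read_state();print(s['time_s'],s['wrist_force'],s['opening'],abs(s['joint_velocities']).max())
print(r.hand_in())"
```

```text
-50 92 -27.43
-20 200 -27.68
20 263 -27.8
30 266 -27.78
40 277 -27.79
46 283 -27.72
10.8 [-0.47090432 -0.68945415 -2.92070774] 0.16296586877491767 0.0008592636747182711
the job is handed in; nothing more can be done
None
```

I took the drive out of the rack, lowered it on edge through the cage window with its board side towards the two ears, and handed in at about 10.8 s while still holding it. `hand_in()` reports no verdict, so the result itself is not confirmed.

**Height:** the drive's top edge measured 95.1 mm in the wrist camera and about 94.4 mm in the scene camera. With the holes 4 mm below that edge, they sit at about 91 mm, the middle of the slots.

**Position:** against the window centre I measured, the drive is within about 0.5 mm sideways. The arm's tilt is under 0.1°, and the top edge is level to about 0.3 mm along its length.

**Hold and contact:**
- The jaws are closed on the drive at about 15 mm.
- The arm was at rest at the last check.
- The wrist force stayed below about 3 N throughout the insertion.

**Limits of the checks:**
- I did not see the screw holes lined up with the slots directly, because the gripper and ears hide them. Their positions come from the drive's edges.
- The force between the drive and the cage was only inferred from the wrist sensor.
- The two cameras differ by about 1 mm, well inside the tolerance.

I did not re-measure the other things on the bench after the move, but the arm passed above or clear of them.

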